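# Clear the tester's catch tray, zero the tare dial and release for the next run

### The arm

A 6-joint arm with a two-finger parallel gripper is mounted at the origin on the work surface. World frame = base frame: x ahead of the robot, y to its left, z up, the work surface at z = 0. Lengths are in m, angles in degrees, forces in N, time in s.
With the tool pointing down it reaches from about 0.325 to 0.85 m from the base axis. Payload 15.5 kg.
Tool frame: the origin (TCP) lies at the very end of the fingers, on their centre line; the grasp point (between the pads) lies arm.grip_depth behind it (arm.grip_depth is the distance from the TCP to the grasp point, in m); z points along the fingers, y is the line along which they close (so a half turn about z gives the same grasp; the last joint's range is limited). The gripper opens to 91 mm and grips with 3 to 60 N. Pads are 32 mm wide; open, the fingers measure 118 mm over their backs; the gripper's body (76 mm by 178 mm) begins 60 mm behind the grasp point.
Start: joints at [59.502, 28.281, 77.091, -0, 74.628, -5.472], TCP at [0.264, 0.566, 0.214] pointing down, gripper open.
Joint ranges: [-166.48, 166.48], [-47.26, 123.95], [12.59, 153.08], [-70.14, 250.14], [6.76, 159.57], [-176.63, 176.63]. Speed limits (degrees/s): [108.29, 108.29, 147.25, 172.46, 172.46, 172.46].

### API

Orientations are given as a 3x3 rotation matrix whose columns are the frame's x, y, z axes.
In Python, from rig import arm gives the robot as it stands. Calls block until the motion is done:
- arm.move_to(position, orientation): joint-space move of the TCP to a pose.
- arm.move_l(position, orientation=None, feed=0.15): straight line of the TCP; orientation=None keeps the orientation; feed is the mean speed in m/s.
- arm.move_joints(angles): joint-space move.
- arm.grip(opening): finger opening in m; the grip force is fixed at half the most; returns when the fingers have stopped.
- arm.sleep(seconds).
- arm.solve_ik(position, orientation): joint angles nearest the present ones, or None.
- arm.snapshot(name): name is "scene" or "top" or "wrist"; returns the picture (480x640x3 uint8, red, green, blue); there is no depth.
- arm.get_calibration(name): a dict with "intrinsics" (3x3 intrinsics, pixels), "cam_to_world" (4x4, takes a point from camera to world coordinates). Camera axes: x right, y down, z forward; pixel columns grow to the right and rows downward; lengths in m; the calibration is good to about 2 mm. The wrist camera is an equidistant fisheye: a pixel r from the principal point sees the ray r / f radians off the axis. A picture is of the moment at which its call begins: read the wrist's pose just before it. get_calibration takes no time and is no camera call; for the wrist camera it gives the pose at the moment of the call.
A pose or a line that the arm cannot do raises arm.Unreachable and nothing moves.
- arm.sign_off(): hands the job in; it is judged then, once.
Readings, each from a call of its own:
- arm.current_t(): time.
- arm.current_joint_positions(): joint angles.
- arm.current_dq(): joint speeds.
- arm.current_tau(): joint torques, N m.
- arm.current_ee_pos(): TCP position.
- arm.current_tool_rot(): TCP orientation.
- arm.current_force(): force on the tool from outside, world axes, zero at the start.
- arm.current_torque(): the same for the moment, N m.
- arm.current_width(): finger opening in m.
- arm.current_grasp_force(): force on a finger pad.
Only numpy, scipy, OpenCV 4.12 (cv2) and the standard library are available. Lean on these libraries where they do the work, as an engineer would, in place of code of your own. Each camera call takes 0.05 s, during which the arm holds its last target. There are 200 camera calls.

### The job

Move every power module from the aluminium catch tray into the black tote that has no transformer in it, each lying flat on the tote's floor with its heat sink up, none on top of another. Only then, with the tray empty, turn the tare knob until its pointer stands on the broad zero mark, and last of all throw the run lever fully over to its far side, away from where it leans now. Leave the transformer and the other things on the bench where they are.

Things in the scene. Friction and masses are not known exactly. Their poses are not given: they have to be found in the camera images.
- module0: power module: flat black potted case 80 x 56 x 22 mm (x, y, z) with a finned aluminium heat sink 60 x 16 x 26 mm lengthwise in the middle of its top, 48 mm high in all, 0.2 kg. Origin: centre of the underside; x along the length, z up. Grip the heat sink across y (16 mm wide). None if this one is absent in this run
- module1: power module: flat black potted case 80 x 56 x 22 mm (x, y, z) with a finned aluminium heat sink 60 x 16 x 26 mm lengthwise in the middle of its top, 48 mm high in all, 0.2 kg. Origin: centre of the underside; x along the length, z up. Grip the heat sink across y (16 mm wide). None if this one is absent in this run
- module2: power module: flat black potted case 80 x 56 x 22 mm (x, y, z) with a finned aluminium heat sink 60 x 16 x 26 mm lengthwise in the middle of its top, 48 mm high in all, 0.2 kg. Origin: centre of the underside; x along the length, z up. Grip the heat sink across y (16 mm wide). None if this one is absent in this run
- module3: power module: flat black potted case 80 x 56 x 22 mm (x, y, z) with a finned aluminium heat sink 60 x 16 x 26 mm lengthwise in the middle of its top, 48 mm high in all, 0.2 kg. Origin: centre of the underside; x along the length, z up. Grip the heat sink across y (16 mm wide). None if this one is absent in this run
- module4: power module: flat black potted case 80 x 56 x 22 mm (x, y, z) with a finned aluminium heat sink 60 x 16 x 26 mm lengthwise in the middle of its top, 48 mm high in all, 0.2 kg. Origin: centre of the underside; x along the length, z up. Grip the heat sink across y (16 mm wide). None if this one is absent in this run
- module5: power module: flat black potted case 80 x 56 x 22 mm (x, y, z) with a finned aluminium heat sink 60 x 16 x 26 mm lengthwise in the middle of its top, 48 mm high in all, 0.2 kg. Origin: centre of the underside; x along the length, z up. Grip the heat sink across y (16 mm wide). None if this one is absent in this run
- tray: catch tray, bare aluminium, fixed, 185 x 320 x 30 mm outside, 5 mm walls and floor, long side along its y. Origin: centre of the underside. The modules lie in it at the start
- tote_a: black plastic tote, open on top, fixed, 218 x 218 x 60 mm outside (226 x 226 over the rim), 5 mm walls and floor, inside 208 x 208 mm. Origin: centre of the underside
- tote_a_in (a point): centre of the inner floor of tote_a, 5 mm above the bench; axes as the tote's
- transformer_a: transformer, dark steel core with a copper winding, 80 x 62 x 66 mm, 0.8 kg, standing in tote_a. Exactly one of transformer_a and transformer_b is there; the other is None and its tote is empty at the start. Origin: centre of the underside
- tote_b: black plastic tote, open on top, fixed, 218 x 218 x 60 mm outside (226 x 226 over the rim), 5 mm walls and floor, inside 208 x 208 mm. Origin: centre of the underside
- tote_b_in (a point): centre of the inner floor of tote_b, 5 mm above the bench; axes as the tote's
- transformer_b: transformer, dark steel core with a copper winding, 80 x 62 x 66 mm, 0.8 kg, standing in tote_b. Exactly one of transformer_a and transformer_b is there; the other is None and its tote is empty at the start. Origin: centre of the underside
- tare_head: tare head: grey housing 116 x 116 x 50 mm, fixed, with a white dial of 56 mm radius on top. The zero mark is the one broad black mark on the dial, in the direction of the housing's +x from the centre. Origin: centre of the underside
- tare (a joint): angle (rad) of the tare knob's pointer from the zero mark, anticlockwise seen from above; 0 is on the mark; stops at -0.7 and 3.0; it stays where it is left
- tare_grip (a point): on the axis of the tare knob, 85 mm above the bench, 3 mm below the top of its black bar grip (62 mm long, 16 mm wide, 30 mm high, from 58 to 88 mm above the bench); turns with the knob, x along the bar towards the pointer end, which carries a white line and a short pointer below it
- run (a joint): angle (rad) of the run lever: 0 leaning fully towards the robot side (-x of its base), 1.0 fully over to the far side; it stays where it is left
- run_base: grey base of the run lever, fixed, 70 x 50 x 25 mm; the pivot is 22 mm above the bench along its y, the lever swings towards its +x. Origin: centre of the underside
- run_tip (a point): centre of the black ball (26 mm across) at the end of the 80 mm run lever
- tea_jar: bystander: glass jar with a steel cap, 68 mm across, 105 mm high. Origin: on the underside, at the centre
- tape: bystander: roll of grey tape lying flat, 84 mm across, 30 mm high. Origin: on the underside, at the centre
- weight: bystander: steel check weight with a knob, 52 mm across, 66 mm high. Origin: on the underside, at the centre
- driver: bystander: screwdriver lying on the bench, along its x. Origin: on the underside, at the centre
- stapler: bystander: grey stapler, 130 x 34 x 40 mm. Origin: on the underside, at the centre
Things that resemble listed ones, but are neither listed nor needed, are in the scene too. What is shaped like the module1 but purple is not meant. What is shaped like the run_base but turquoise is not meant.

How it is judged (in metres and radians):
On the way, in this order (a step that is already met when the one before it is completed fails the run):
1. every module lies flat on the floor of the tote without a transformer (((x of module0 in the frame of tote_a_in between -0.104 and 0.104 m and y of module0 in the frame of tote_a_in between -0.104 and 0.104 m and z of module0 in the frame of tote_a_in below 0.012 m) or (x of module0 in the frame of tote_b_in between -0.104 and 0.104 m and y of module0 in the frame of tote_b_in between -0.104 and 0.104 m and z of module0 in the frame of tote_b_in below 0.012 m)) and angle between each of module0, module1, module2, module3, module4, module5's own z axis and vertical below 0.2 rad and horizontal distance between each of module0, module1, module2, module3, module4, module5 and transformer_a above 0.22 m and horizontal distance between each of module0, module1, module2, module3, module4, module5 and transformer_b above 0.22 m and ((x of module1 in the frame of tote_a_in between -0.104 and 0.104 m and y of module1 in the frame of tote_a_in between -0.104 and 0.104 m and z of module1 in the frame of tote_a_in below 0.012 m) or (x of module1 in the frame of tote_b_in between -0.104 and 0.104 m and y of module1 in the frame of tote_b_in between -0.104 and 0.104 m and z of module1 in the frame of tote_b_in below 0.012 m)) and ((x of module2 in the frame of tote_a_in between -0.104 and 0.104 m and y of module2 in the frame of tote_a_in between -0.104 and 0.104 m and z of module2 in the frame of tote_a_in below 0.012 m) or (x of module2 in the frame of tote_b_in between -0.104 and 0.104 m and y of module2 in the frame of tote_b_in between -0.104 and 0.104 m and z of module2 in the frame of tote_b_in below 0.012 m)) and ((x of module3 in the frame of tote_a_in between -0.104 and 0.104 m and y of module3 in the frame of tote_a_in between -0.104 and 0.104 m and z of module3 in the frame of tote_a_in below 0.012 m) or (x of module3 in the frame of tote_b_in between -0.104 and 0.104 m and y of module3 in the frame of tote_b_in between -0.104 and 0.104 m and z of module3 in the frame of tote_b_in below 0.012 m)) and ((x of module4 in the frame of tote_a_in between -0.104 and 0.104 m and y of module4 in the frame of tote_a_in between -0.104 and 0.104 m and z of module4 in the frame of tote_a_in below 0.012 m) or (x of module4 in the frame of tote_b_in between -0.104 and 0.104 m and y of module4 in the frame of tote_b_in between -0.104 and 0.104 m and z of module4 in the frame of tote_b_in below 0.012 m)) and ((x of module5 in the frame of tote_a_in between -0.104 and 0.104 m and y of module5 in the frame of tote_a_in between -0.104 and 0.104 m and z of module5 in the frame of tote_a_in below 0.012 m) or (x of module5 in the frame of tote_b_in between -0.104 and 0.104 m and y of module5 in the frame of tote_b_in between -0.104 and 0.104 m and z of module5 in the frame of tote_b_in below 0.012 m))), for 0.3 s.
2. the tare pointer stands on the zero mark (value of joint tare between -0.08 and 0.08 rad), for 0.3 s.
3. the run lever is fully over to the far side (value of joint run above 0.85 rad), for 0.2 s.
At the end, for the whole second after the job is handed in: Every module that is present lies on the floor of the tote without a transformer (origin within 12 mm of the floor's height and inside the walls, tilted less than 0.2 rad), at rest; the tare pointer is within 0.08 rad of zero; the run lever is past 0.85 rad of its 1.0 rad swing (all of step 1 and all of step 2 and value of joint run above 0.85 rad and linear speed of each of module0, module1, module2, module3, module4, module5 below 0.02 m/s); the robot touches nothing.
It fails at once if a bystander or the transformer is moved more than 30 mm (distance of any of tea_jar, tape, weight, driver, stapler, transformer_a, transformer_b from where it was at the start of the episode above 0.03 m).
Of module0, module1, module2, module3, module4, module5 only 4 to 6 are there at a start; the rules pass over those that are not, and their reading is None.
Of transformer_a, transformer_b only 1 to 1 are there at a start; the rules pass over those that are not, and their reading is None.
At some moment in a run one of module0, module1, module2, module3, module4, module5 may be knocked a few centimetres aside while the robot is not near it.
Once in a run the grip may slacken for a moment while it holds something.
It also fails if it takes over 210 s, if anything falls off the work surface, if the arm or the gripper's body presses on something with over 40 N, if the wrist force passes 120 N, or if a joint passes its speed limit or range.

## Working session

There is one attempt and no reset: what is moved stays moved. The work goes in short steps, each a Python script; the robot and the scene stay as the last script left them, time stands still between calls to the robot, and variables do not carry over. Pictures are saved under pics/ and viewed, at most 14 in all, crops included, and the job is handed in when it is done.

```bash
ls; mkdir -p pics; python3 - <<'E'
from rig import arm
import cv2,numpy as np
print(arm.grip_depth,arm.current_t())
for n in("scene","top"):
    c=arm.get_calibration(n);print(n,np.round(c["intrinsics"],1).tolist(),np.round(c["cam_to_world"],3).tolist())
    cv2.imwrite(f"pics/{n}0.png",arm.snapshot(n)[:,:,::-1])
c=arm.get_calibration("wrist");print(np.round(c["intrinsics"],1).tolist(),np.round(c["cam_to_world"],3).tolist(),np.round(arm.current_tool_rot(),3).tolist())
E
```

```text
pics
0.0188 0.0
scene [[437.2, 0.0, 325.6], [0.0, 437.2, 238.7], [0.0, 0.0, 1.0]] [[-0.007, 0.77, -0.638, 1.219], [1.0, 0.011, 0.003, -0.013], [0.009, -0.638, -0.77, 0.916], [0.0, 0.0, 0.0, 1.0]]
top [[515.8, 0.0, 318.0], [0.0, 515.8, 242.7], [0.0, 0.0, 1.0]] [[0.018, -0.981, 0.192, 0.376], [-1.0, -0.018, 0.001, 0.018], [0.003, -0.192, -0.981, 1.039], [0.0, 0.0, 0.0, 1.0]]
[[371.6, 0.0, 320.4], [0.0, 371.6, 239.2], [0.0, 0.0, 1.0]] [[0.422, 0.87, 0.255, 0.192], [0.907, -0.404, -0.121, 0.6], [-0.002, 0.282, -0.959, 0.384], [0.0, 0.0, 0.0, 1.0]] [[-0.906, 0.423, -0.001], [0.423, 0.906, -0.001], [0.0, -0.001, -1.0]]
```

View pics/top0.png

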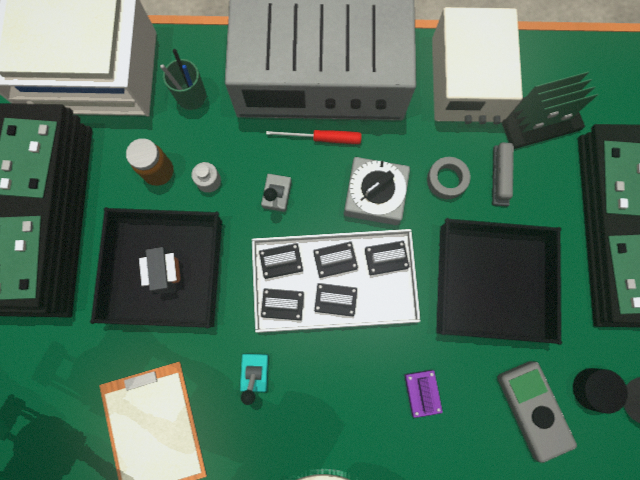

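View pics/scene0.png

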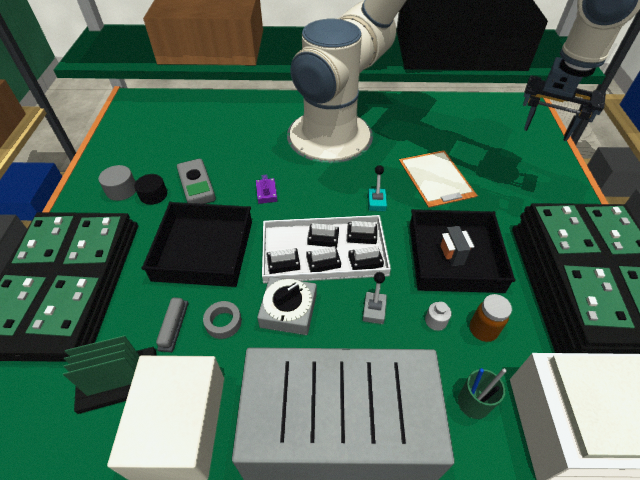

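Top view: five modules in the tray at about (281,261), (336,259), (387,257), (283,304) and (336,299). The right tote (500,280) is empty. The tare head is at (378,188), with its pointer up and left of the bar, and the grey run lever is at (275,192). The purple module and turquoise lever are decoys. The scene view agrees. Next I'll take wrist views from two places.

```bash
cat > h.py <<'E'
from rig import arm
import cv2, numpy as np
def rot(yaw):  # tool down, closing axis (tool y) at angle yaw in the world
    c,s=np.cos(yaw),np.sin(yaw)
    return np.array([[-s,c,0],[c,s,0],[0,0,-1.]])
def shot(name):
    c=arm.get_calibration(name); return arm.snapshot(name)[:,:,::-1].copy(), dict(K=np.array(c["intrinsics"]),T=np.array(c["cam_to_world"]),fish=name=="wrist")
def ray(px,c):
    K=c["K"]; p=(np.atleast_2d(px)-K[:2,2])/K[0,0]
    if c["fish"]:
        r=np.linalg.norm(p,axis=1,keepdims=True)+1e-12
        d=np.hstack([p/r*np.sin(r),np.cos(r)])
    else: d=np.hstack([p,np.ones((len(p),1))])
    return c["T"][:3,3], d/np.linalg.norm(d,axis=1,keepdims=True)@c["T"][:3,:3].T
def on(px,c,z):
    o,d=ray(px,c); return o+d*((z-o[2])/d[:,2:])
def tri(p1,c1,p2,c2):
    o1,d1=ray(p1,c1);o2,d2=ray(p2,c2);out=[]
    for a,b in zip(d1,d2):
        t=np.linalg.lstsq(np.c_[a,-b],o2-o1,rcond=None)[0]
        P,Q=o1+t[0]*a,o2+t[1]*b; out.append([*(P+Q)/2,np.linalg.norm(P-Q)])
    return np.array(out)
E
python3 - <<'E'
from h import *
import pickle
R=rot(0); st={}
for k,p in dict(a=(.5,.10,.30),b=(.5,-.10,.30),c=(.5,-.27,.30),d=(.5,-.42,.30),e=(.62,-.10,.32),f=(.62,.04,.32)).items():
    arm.move_to(p,R); arm.sleep(.2)
    st[k]=shot("wrist")
print(arm.current_t(),arm.current_joint_positions())
pickle.dump(st,open("st.pkl","wb"))
g=[cv2.resize(st[k][0],(400,300),interpolation=cv2.INTER_AREA) for k in "abce"]
cv2.imwrite("pics/w1.png",np.vstack([np.hstack(g[:2]),np.hstack(g[2:])]))
E
```

```text
7.6083 [-1.90057113e+00  2.35422370e+01  6.84382723e+01 -6.32815656e-03
  8.80224318e+01 -1.82253348e+00]
```

View pics/w1.png

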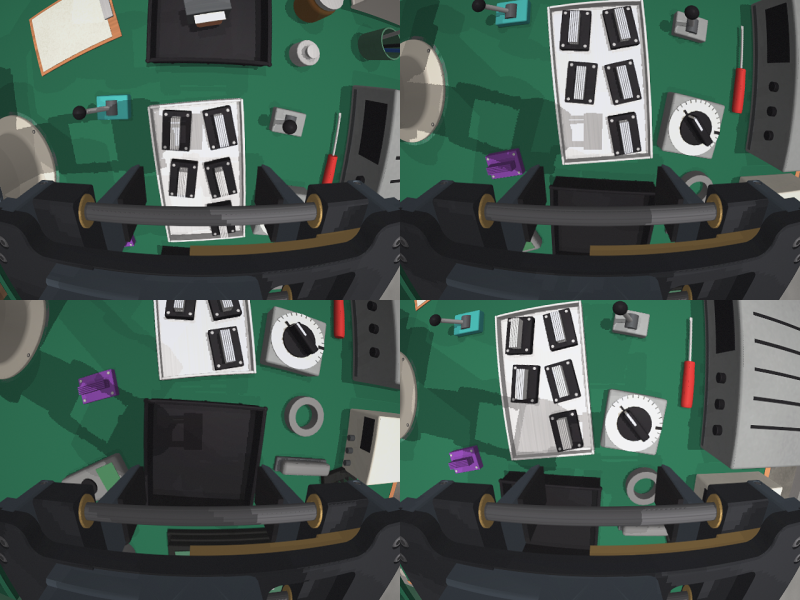

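Panels b (top right) and e (bottom right) show all five modules, the dial and the lever. Panel c shows the empty tote. Next: segment the modules and triangulate between b and e.

```bash
cat >> h.py <<'E'
def modules(im,tray=None):
    """heat-sink rects (centre, 2 end points) of modules in the white tray"""
    hsv=cv2.cvtColor(im,cv2.COLOR_BGR2HSV); v=hsv[...,2]
    if tray is None:
        m=((hsv[...,1]<45)&(v>150)).astype(np.uint8)
        cs,_=cv2.findContours(cv2.morphologyEx(m,cv2.MORPH_CLOSE,np.ones((9,9))),0,2)
        cs=[c for c in cs if cv2.contourArea(c)>8000]
        tray=cv2.convexHull(max(cs,key=lambda c:-abs(np.mean(c[:,0,0])-300)))
    T=np.zeros(v.shape,np.uint8); cv2.fillConvexPoly(T,tray,1)
    dark=((v<95)&(T>0)&(hsv[...,1]<110)).astype(np.uint8)
    dark=cv2.morphologyEx(dark,cv2.MORPH_OPEN,np.ones((3,3)))
    cs,_=cv2.findContours(dark,0,2); out=[]
    for c in cs:
        if cv2.contourArea(c)<900: continue
        H=np.zeros_like(T); cv2.fillConvexPoly(H,cv2.convexHull(c),1); H=cv2.erode(H,np.ones((7,7)))
        b=cv2.morphologyEx(((v>105)&(H>0)).astype(np.uint8),cv2.MORPH_CLOSE,np.ones((7,7)))
        b=cv2.morphologyEx(b,cv2.MORPH_OPEN,np.ones((5,5)))
        bs,_=cv2.findContours(b,0,2)
        if not bs: continue
        r=cv2.minAreaRect(max(bs,key=cv2.contourArea)); q=cv2.boxPoints(r)
        e=np.array([(q[i]+q[(i+1)%4])/2 for i in range(4)])
        a=(e[0],e[2]) if np.linalg.norm(e[0]-e[2])>np.linalg.norm(e[1]-e[3]) else (e[1],e[3])
        out.append((np.array(r[0]),*sorted(a,key=lambda p:p[1]),c))
    return out,tray
E
cat > m.py <<'E'
from h import *
import pickle
st=pickle.load(open("st.pkl","rb"))
res={}
for k in "be":
    im,c=st[k]; res[k],tray=modules(im); d=im.copy()
    cv2.drawContours(d,[tray],-1,(0,0,255),1)
    for i,(x,a,b,_) in enumerate(res[k]):
        cv2.line(d,tuple(map(int,a)),tuple(map(int,b)),(0,0,255),2); cv2.putText(d,str(i),tuple(map(int,a)),0,.6,(255,0,0),2)
    res[k+"d"]=d
    for x,a,b,_ in res[k]:
        P=on([x,a,b],c,.053); print(k,np.round(P[0,:2],3),"L",round(np.linalg.norm(P[1]-P[2]),3),"ang",round(np.degrees(np.arctan2(*(P[1]-P[2])[1::-1])),1))
n=min(len(res["b"]),len(res["e"]))
B,E=[sorted(res[k],key=lambda r:r[0]@[.3,1]) for k in "be"]
print(np.round(tri([r[0] for r in B[:n]],st["b"][1],[r[0] for r in E[:n]],st["e"][1]),3))
cv2.imwrite("pics/w2.png",np.vstack([np.hstack([res["bd"][:300,200:600],res["ed"][:300,200:600]]),np.hstack([st["d"][0][:300,200:600],st["e"][0][100:400,300:]]) if 0 else np.hstack([cv2.resize(st["d"][0],(400,300)),st["f"][0][:300,200:600]])]))
E
python3 m.py
```

```text
b [ 0.548 -0.115] L 0.061 ang 101.0
b [ 0.463 -0.018] L 0.061 ang 84.9
b [ 0.543 -0.016] L 0.061 ang 102.7
b [0.452 0.083] L 0.06 ang 86.7
b [0.539 0.089] L 0.061 ang 102.4
e [ 0.55  -0.117] L 0.061 ang 99.4
e [ 0.466 -0.018] L 0.061 ang 84.3
e [ 0.544 -0.016] L 0.061 ang 102.4
e [0.456 0.083] L 0.058 ang 87.6
e [0.54  0.087] L 0.06 ang 101.8
[[ 0.451  0.086  0.041  0.   ]
 [ 0.539  0.089  0.048  0.001]
 [ 0.462 -0.018  0.04   0.001]
 [ 0.543 -0.016  0.048  0.   ]
 [ 0.548 -0.118  0.046  0.001]]
```

View pics/w2.png

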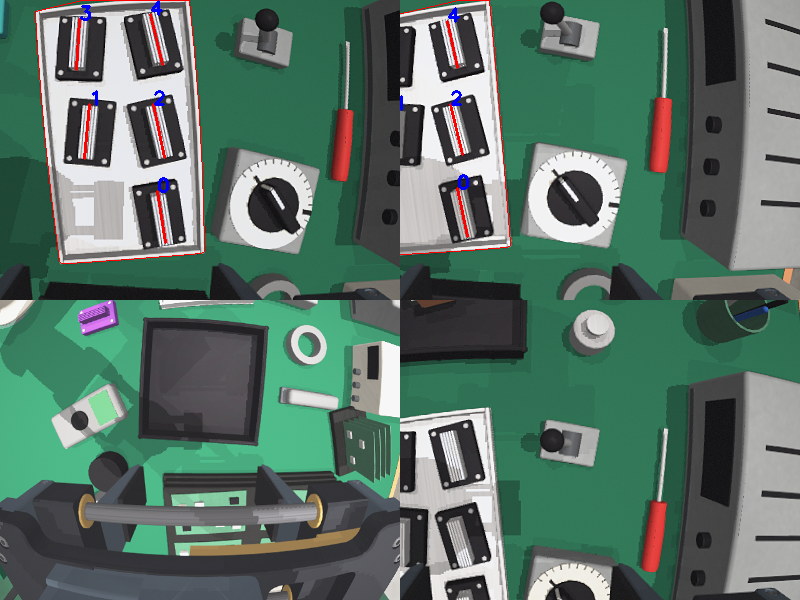

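All five sinks are found: length 58–61 mm, top at about 45–50 mm, which is plausible against 53 since the visible side faces bias it. Panel d shows the tote's full outline. Next: tote geometry.

```bash
python3 - <<'E'
from h import *
import pickle
st=pickle.load(open("st.pkl","rb")); st["top"]=None
tr={}
for k in ("d","top"):
    im,c=st[k] if k!="top" else (cv2.imread("pics/top0.png"),dict(K=np.array(arm.get_calibration("top")["intrinsics"]),T=np.array(arm.get_calibration("top")["cam_to_world"]),fish=False))
    hsv=cv2.cvtColor(im,cv2.COLOR_BGR2HSV)
    m=((hsv[...,2]<95)&(hsv[...,1]<90)).astype(np.uint8)
    m=cv2.morphologyEx(m,cv2.MORPH_OPEN,np.ones((5,5)))
    seed=(400,150) if k=="d" else (500,280)
    cs,_=cv2.findContours(m,0,2)
    C=[x for x in cs if cv2.pointPolygonTest(x,seed,False)>0]
    if not C: print(k,"none",hsv[seed[1],seed[0]]);continue
    h=cv2.convexHull(max(C,key=cv2.contourArea))
    q=cv2.approxPolyDP(h,.03*cv2.arcLength(h,True),True)[:,0].astype(float)
    q=cv2.approxPolyDP(h,12,True)[:,0].astype(float); print(k,q.tolist())
    for z in(.06,0): print(z,np.round(on(q,c,z)[:,:2],3).tolist())
    if len(q)==4:
        P=on(q,c,.06); tr[k]=(q[np.argsort(np.arctan2(*(P-P.mean(0))[:,1::-1].T))],c)
if len(tr)==2: print(np.round(tri(*tr["d"],*tr["top"]),3))
E
```

```text
d [[230.0, 29.0], [428.0, 42.0], [411.0, 232.0], [222.0, 220.0]]
0.06 [[0.399, -0.217], [0.62, -0.23], [0.606, -0.451], [0.386, -0.437]]
0 [[0.384, -0.199], [0.637, -0.214], [0.622, -0.468], [0.369, -0.452]]
top [[446.0, 219.0], [544.0, 242.0], [546.0, 341.0], [437.0, 332.0]]
0.06 [[0.62, -0.231], [0.577, -0.42], [0.389, -0.411], [0.402, -0.208]]
0 [[0.635, -0.246], [0.59, -0.446], [0.389, -0.437], [0.403, -0.221]]
[[ 0.383 -0.436  0.026  0.022]
 [ 0.616 -0.474 -0.045  0.035]
 [ 0.619 -0.231  0.061  0.   ]
 [ 0.399 -0.212  0.048  0.006]]
```

Tote centre is (0.503,-0.334), yaw -3.4°. The outer size measures 221 mm against 226 nominal. One clean corner triangulates to a rim height of 61 mm, which is right. I'll move the first module now, with checks.

```bash
cat > pp.py <<'E'
from h import *
import pickle
TC=np.array([.503,-.334]); TY=-.06
def slot(i):
    u=np.array([(-.063,0,.063)[i%3],(.05,-.05)[i//3]]); c,s=np.cos(TY),np.sin(TY)
    return TC+np.array([[c,-s],[s,c]])@u
_,TRAY=modules(pickle.load(open("st.pkl","rb"))["b"][0])
def look():
    arm.move_to((.5,-.10,.30),rot(0)); arm.sleep(.15)
    im,c=shot("wrist"); out=[]
    for x,a,b,_ in modules(im,TRAY)[0]:
        P=on([x,a,b],c,.051); L=np.linalg.norm(P[1]-P[2]); d=P[1]-P[2]
        out.append((P[0,:2],np.arctan2(d[1],d[0]),L))
    return out,im
def grasp(xy,ang):
    R=rot(ang-np.pi/2); arm.grip(.038)
    arm.move_to((*xy,.13),R); arm.move_l((*xy,.045),feed=.2); arm.move_l((*xy,.030),feed=.06)
    f=arm.current_force(); arm.grip(0); w=arm.current_width()
    print(" grasp w %.4f F %.1f fz %.1f"%(w,arm.current_grasp_force(),f[2]))
    arm.move_l((*xy,.14),feed=.2)
    w=arm.current_width(); print(" lifted w %.4f F %.1f fz %.1f"%(w,arm.current_grasp_force(),arm.current_force()[2]))
    return .013<w<.020
def place(xy,yaw):
    R=rot(yaw); arm.move_to((*xy,.14),R)
    w=arm.current_width(); print(" at slot w %.4f F %.1f"%(w,arm.current_grasp_force()))
    if not .013<w<.020: return False
    f0=arm.current_force()[2]
    arm.move_l((*xy,.045),feed=.15)
    for z in (.041,.037,.034,.032,.031):
        arm.move_l((*xy,z),feed=.05)
        if abs(arm.current_force()[2]-f0)>5: break
    print(" down z %.3f dfz %.1f"%(z,arm.current_force()[2]-f0))
    arm.grip(.034); arm.move_l((*xy,.14),feed=.2); return True
def cycle(i):
    ms,im=look(); print("slot",i,"seen",[(np.round(m[0],3).tolist(),round(np.degrees(m[1])),round(m[2],3)) for m in ms])
    ms=[m for m in ms if .05<m[2]<.07]
    if not ms: return None
    m=ms[0]
    return grasp(m[0],m[1]) and place(slot(i),TY)
E
python3 - <<'E'
from pp import *
print(cycle(0),arm.current_t())
im,_=shot("top"); arm.move_to((.5,-.42,.30),rot(0)); w,_=shot("wrist")
cv2.imwrite("pics/p1.png",np.hstack([im[150:400,200:600],w[:250,150:550]]))
E
```

```text
slot 0 seen [([0.548, -0.116], 101, np.float64(0.061)), ([0.543, -0.016], 104, np.float64(0.061)), ([0.444, -0.006], 90, np.float64(0.06)), ([0.452, 0.083], 87, np.float64(0.061)), ([0.539, 0.089], 100, np.float64(0.061))]
 grasp w 0.0156 F 30.0 fz -0.0
 lifted w 0.0159 F 30.0 fz -3.4
 at slot w 0.0161 F 30.0
 down z 0.031 dfz 1.3
True 16.3917
```

View pics/p1.png

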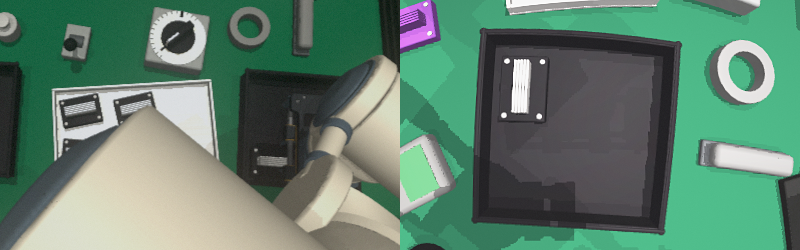

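The first module lies flat in its tote corner with clear walls. One tray module had been knocked about 2 cm, and re-detection picked that up. Next: the other four.

```bash
python3 - <<'E'
from pp import *
for i in (1,2,3,4):
    r=cycle(i); print(r,round(arm.current_t(),1))
    if not r: break
ms,im=look(); print(len(ms))
arm.move_to((.5,-.42,.30),rot(0)); w,_=shot("wrist")
cv2.imwrite("pics/p2.png",np.hstack([im[:300,150:550],w[:300,150:550]]))
E
```

```text
slot 1 seen [([0.543, -0.016], 102, np.float64(0.061)), ([0.445, -0.006], 91, np.float64(0.06)), ([0.452, 0.083], 86, np.float64(0.061)), ([0.539, 0.089], 100, np.float64(0.061))]
 grasp w 0.0160 F 30.0 fz 0.1
 lifted w 0.0158 F 30.0 fz -4.1
 at slot w 0.0163 F 30.0
 down z 0.031 dfz 0.2
True 26.3
slot 2 seen [([0.444, -0.006], 91, np.float64(0.061)), ([0.452, 0.083], 86, np.float64(0.061)), ([0.539, 0.089], 100, np.float64(0.061))]
 grasp w 0.0157 F 30.0 fz 1.1
 lifted w 0.0160 F 30.0 fz -2.1
 at slot w 0.0160 F 30.0
 down z 0.031 dfz -0.4
True 35.1
slot 3 seen [([0.452, 0.083], 87, np.float64(0.061)), ([0.539, 0.089], 102, np.float64(0.061))]
 grasp w 0.0155 F 30.0 fz -0.4
 lifted w 0.0160 F 30.0 fz -2.0
 at slot w 0.0159 F 30.0
 down z 0.031 dfz 0.6
True 44.6
slot 4 seen [([0.539, 0.089], 102, np.float64(0.061))]
 grasp w 0.0160 F 30.0 fz -0.0
 lifted w 0.0157 F 30.0 fz -1.7
 at slot w 0.0158 F 30.0
 down z 0.031 dfz -0.3
True 54.5
0
```

View pics/p2.png

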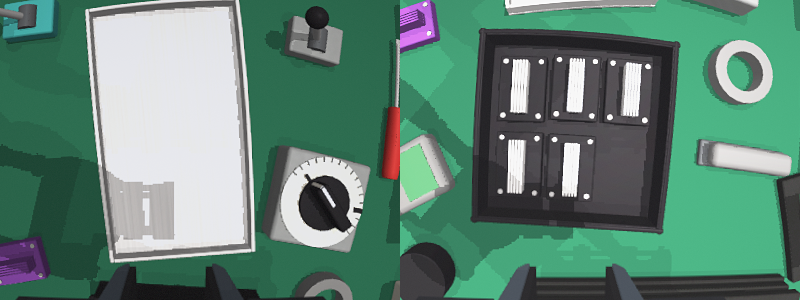

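Tray empty, five modules flat in the tote, none overlapping. Next: the dial and lever from closer up.

```bash
python3 - <<'E'
from h import *
import pickle
st={}
for k,p in dict(g=(.64,-.17,.27),h=(.64,-.10,.27),i=(.64,.04,.30),j=(.64,.10,.30)).items():
    arm.move_to(p,rot(0)); arm.sleep(.2); st[k]=shot("wrist")
pickle.dump(st,open("st2.pkl","wb"))
cv2.imwrite("pics/k1.png",np.vstack([np.hstack([st[a][0][:300,200:600] for a in s]) for s in("gh","ij")]))
E
```

```text
(no output)
```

View pics/k1.png

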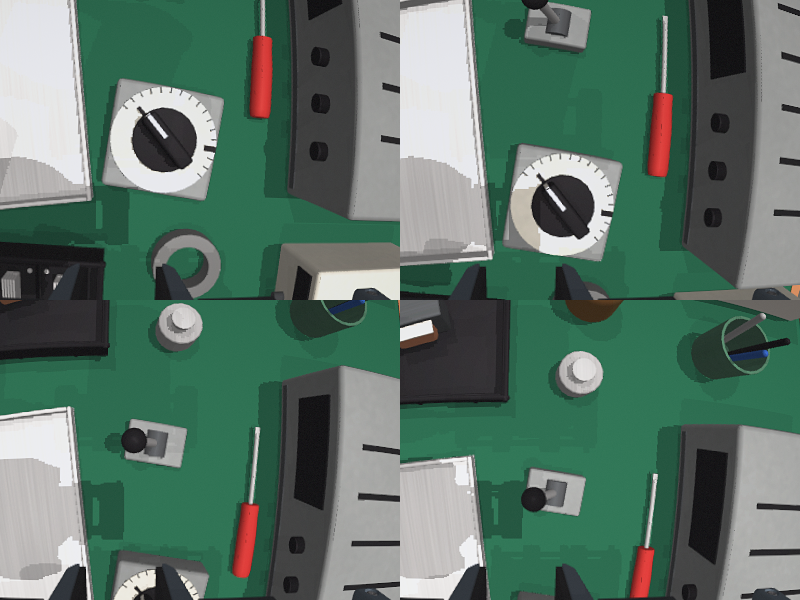

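Panel g: dial centre near crop (163,139), pointer tip at (138,108), broad mark at (210,149). So the pointer is well anticlockwise of zero. Panels i and j show the lever ball at (134,440) and (533,499) in the montage. Next, compute these.

```bash
python3 - <<'E'
from h import *
import pickle
st=pickle.load(open("st2.pkl","rb"))
ctr={}
for k in "gh":
    im,c=st[k]; v=cv2.cvtColor(im,cv2.COLOR_BGR2HSV); 
    m=((v[...,2]>205 if k=="g" else v[...,2]>190)&(v[...,1]<60)).astype(np.uint8)
    m=cv2.morphologyEx(m,cv2.MORPH_OPEN,np.ones((3,3)))
    s=dict(g=(363,139),h=(363,205))[k]
    M=np.zeros_like(m); cv2.circle(M,s,62,1,-1); pts=cv2.findNonZero(m*M)
    e=cv2.fitEllipse(cv2.convexHull(pts)); ctr[k]=e[0]; print(k,np.round(e[0],1),np.round(e[1],1))
    P=on([e[0]],c,.052)[0]
    p=dict(g=[(410,149),(338,108),(349,117),(366,138),(388,166)],h=[(406,212),(338,176),(342,182),(362,210),(384,234)])[k]
    print(" centre",np.round(P,4)," mark ang %.1f r %.3f"%((lambda d:(np.degrees(np.arctan2(d[1],d[0])),np.hypot(*d)))((on([p[0]],c,.052)[0]-P)[:2])),
      " tip ang %.1f r %.3f"%((lambda d:(np.degrees(np.arctan2(d[1],d[0])),np.hypot(*d)))((on([p[1]],c,.056)[0]-P)[:2])))
    q=on(p[2:],c,.088); print(" line/bar pts",np.round(q[:,:2],3).tolist(), "bar ang",np.degrees(np.arctan2(*(q[0]-q[2])[1::-1])))
T=lambda a,ca,b,cb:np.round(tri([a],st[ca][1],[b],st[cb][1])[0],4)
print("dial",T(ctr["g"],"g",ctr["h"],"h"),"mark",T((410,149),"g",(406,212),"h"),"bar end",T((388,166),"g",(384,234),"h"),"line",T((349,117),"g",(342,182),"h"))
bl={}
for k,s in (("i",(334,141)),("j",(333,199))):
    im,c=st[k]; v=im.max(2); m=(v<55).astype(np.uint8); M=np.zeros_like(m); cv2.circle(M,s,19,1,-1)
    cs,_=cv2.findContours(cv2.morphologyEx(m*M,cv2.MORPH_OPEN,np.ones((5,5))),0,2); h=max(cs,key=cv2.contourArea); bl[k]=cv2.minEnclosingCircle(h); print(k,bl[k])
print("ball",T(bl["i"][0],"i",bl["j"][0],"j"))
for k,s in (("i",(354,143)),("j",(356,192))):
    print("base",on([s],st[k][1],.025)[0].round(3))
E
```

```text
g [363.  139.5] [104.9 105.7]
 centre [ 0.6838 -0.0983  0.052 ]  mark ang -9.6 r 0.051  tip ang 129.0 r 0.042
 line/bar pts [[0.666, -0.076], [0.683, -0.096], [0.704, -0.122]] bar ang 129.46211416568218
h [362.  204.2] [101.3 102.6]
 centre [ 0.6842 -0.0968  0.052 ]  mark ang -9.5 r 0.049  tip ang 130.5 r 0.040
 line/bar pts [[0.66, -0.068], [0.68, -0.096], [0.703, -0.12]] bar ang 129.60924156055654
dial [ 6.849e-01 -9.840e-02  4.370e-02  5.000e-04] mark [ 0.7361 -0.1072  0.0417  0.0013] bar end [ 0.7062 -0.1237  0.0742  0.0012] line [ 0.6662 -0.0743  0.0455  0.0067]
i ((333.76666259765625, 140.36666870117188), 13.045748710632324)
j ((333.25, 199.0), 12.412291526794434)
ball [0.6531 0.1109 0.0948 0.    ]
base [0.68  0.106 0.025]
base [0.683 0.107 0.025]
```

Dial centre is (0.684,-0.098), the mark points to -9.5° and the pointer to 129.5°, so the knob must go 139° clockwise. The ball is at (0.653, 0.111, 0.095), consistent with an 80 mm lever. Next: grip the bar and turn it.

```bash
python3 - <<'E'
from h import *
C=(.684,-.098); r=np.radians
arm.grip(.045)
arm.move_to((*C,.16),rot(r(39.5))); print(np.round(arm.current_joint_positions(),1))
print(arm.solve_ik((*C,.07),rot(r(-99.5))))
arm.move_l((*C,.070),feed=.1); arm.grip(0)
print("w",arm.current_width(),arm.current_grasp_force(),np.round(arm.current_force(),1))
for a in np.linspace(39.5,-99.5,11)[1:]:
    arm.move_l((*C,.070),rot(r(a)),feed=.15)
    print(round(a),np.round(arm.current_force(),1),np.round(arm.current_torque()[2],2),round(arm.current_width(),4))
arm.sleep(.2); arm.grip(.045); arm.move_l((*C,.16),feed=.15)
arm.move_to((.64,-.17,.27),rot(0)); arm.sleep(.2); im,c=shot("wrist")
arm.move_to((.64,-.13,.24),rot(0)); arm.sleep(.2); im2,c2=shot("wrist")
import pickle; pickle.dump((im,c,im2,c2),open("st3.pkl","wb"))
cv2.imwrite("pics/k2.png",np.hstack([cv2.resize(i[60:260,280:480],(400,400),interpolation=cv2.INTER_CUBIC) for i in(im,im2)])); print(arm.current_t())
E
```

```text
[-13.1  36.4  70.3   0.   73.2 -52.5]
[-1.31016771e+01  4.18654879e+01  7.49009148e+01 -2.54444375e-14
  6.32335973e+01  8.63983229e+01]
w 0.015483356248294179 29.989055693149567 [3.4 3.5 1.4]
26 [4.4 5.3 0.6] -0.11 0.0158
12 [4.4 5.2 0.3] -0.02 0.016
-2 [ 5.   5.1 -0.3] -0.1 0.0156
-16 [ 6.6  6.3 -1. ] -0.09 0.0159
-30 [ 6.3  5.5 -0.9] -0.07 0.0157
-44 [ 6.5  4.9 -1.8] -0.07 0.0156
-58 [ 7.6  3.8 -2. ] -0.11 0.0155
-72 [ 7.   3.9 -2.6] -0.09 0.016
-86 [ 8.5  3.1 -3. ] -0.08 0.0156
-100 [ 8.1  2.1 -2.2] -0.1 0.0158
71.5917
```

View pics/k2.png

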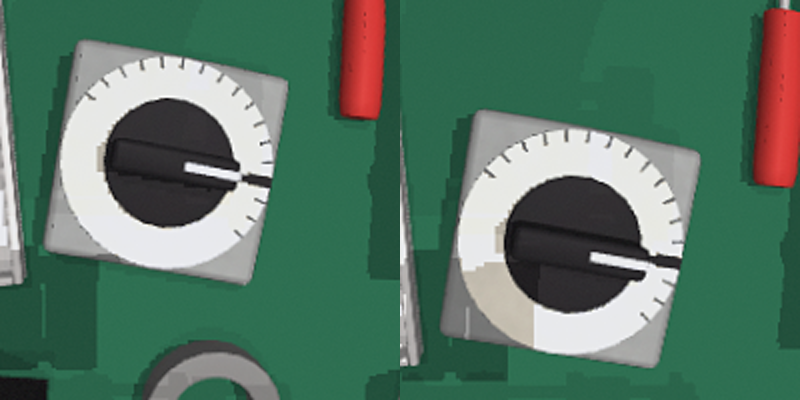

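The pointer meets the broad mark in both views to within about 1°. Now push the lever over with closed fingers, watching the force.

```bash
python3 - <<'E'
from h import *
yaw=np.radians(-9.5); u=np.array([np.cos(yaw),np.sin(yaw)]); B=np.array([.653,.111]); z=.075; R=rot(yaw)
arm.move_to((*(B-.055*u),.17),R); arm.grip(0); arm.move_l((*(B-.055*u),z),feed=.15)
f0=arm.current_force()
for s in np.arange(-.045,.056,.004):
    arm.move_l((*(B+s*u),z),feed=.06); f=np.linalg.norm(arm.current_force()-f0)
    if f>2: print(round(s,3),round(f,1))
    if f>18: break
arm.sleep(.3)
arm.move_l((*(B+(s-.04)*u),z),feed=.1); arm.move_l((*(B+(s-.04)*u),.18),feed=.15)
arm.move_to((.64,.04,.30),rot(0)); arm.sleep(.2); im,c=shot("wrist")
arm.move_to((.5,-.30,.32),rot(0)); arm.sleep(.2); im2,c2=shot("wrist")
cv2.imwrite("pics/l1.png",np.hstack([im[:300,200:600],im2[:300,150:550]])); print(arm.current_t())
E
```

```text
0.047 16.4
0.051 39.3
84.7
```

View pics/l1.png

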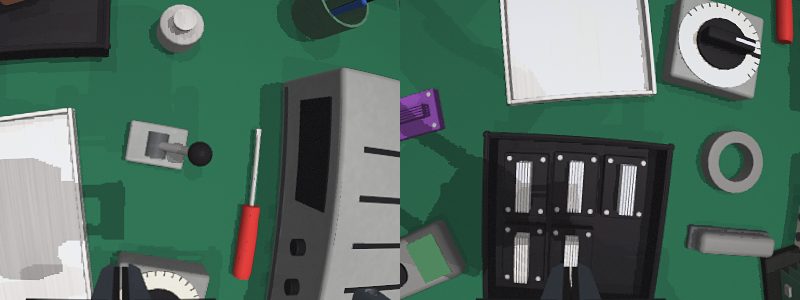

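The lever is hard over on its far stop, with the ball at (200,153) against (134,141) before. The dial is still on zero, the modules are flat, and the bystanders haven't moved. The arm is clear of everything.

```bash
python3 -c "
from rig import arm
print(arm.sign_off())"
```

```text
the job is handed in; nothing more can be done
None
```

I handed the job in at about 85 s of the 210 s allowed: all five modules are flat in the empty tote, the tare pointer is on zero, and the run lever is fully over. The sign-off returned no verdict, so this rests on the last camera images and the force readings.

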